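# Load and clamp an embossing board in a screw press

## Task

Get the strap embossing board (the plywood board with the long rectangular steel outline, not the round one) clamped in the screw press. First swing the press handle all the way open to lift the pad, then lay the board flat in the channel in front of the press, either way round, and push it under the pad until it meets the back stop. Finally swing the handle back round as far as it goes so that the pad presses on the board, let go, and leave the other things on the bench where they are.

Things in the scene. Friction and masses are not known exactly. Their poses are not given: they have to be found in the camera images.
- press: Grey bench screw press, fixed. Origin: under side of its base (bench height), right below the spindle; x = feed direction (from the channel's open end to the back stop), y = left, z = up; all press points share these axes. Base plate x -235..95, y -75..75 mm, its top (the bed) at z 20. Gantry (cheeks and head): x -35..35, y -68..68, up to z 122; handle above it.
- channel (a point): Point on the bed, press x -135, y 0, z 20 mm: middle of the channel in front of the gantry, where a board's centre lies when its far end is 10 mm short of the gantry. The channel is 68 mm wide, between two steel guides 6 mm high and 12 mm wide that run along the whole bed. It is open above from press x -235 to -35.
- gantry_mouth (a point): Middle of the upper edge of the tunnel's mouth, press x -35, y 0, z 50 mm. The tunnel is 68 mm wide and 70 long; the pad (64 x 64 mm, centred on the spindle) is its ceiling: with the handle open its under side is at z 50 (30 mm over the bed; the board is 25 high); it sinks 6.25 mm per rad of the handle, so the board passes only below about 0.7 rad.
- stop (a point): Front face of the back stop, a steel bar behind the gantry, press x 65, y 0, z 35 mm. With the 180 mm board home against it, the board's centre is at press x -25, z 30 and its near end sticks out of the gantry to x -115.
- handle (a joint): Angle of the press handle, rad, about the vertical spindle. 0 = fully open, pad up, arm pointing to the press's -y (right); grows clockwise seen from above; 1.6 = end of travel, pad fully down, arm pointing to the press's -x (over the channel). Starts at 1.15 to 1.5, so the pad blocks the tunnel. Stays where left; takes about 2 to 4 N at the grip.
- handle_grip (a point): Point on the axis of the upright wooden grip at the end of the handle arm, 182 mm above the bench and 110 mm from the spindle. The grip is a round post, diameter 22 mm, z 148 to 210 mm; below it a flat steel arm (14 wide, top at z 148) runs to the spindle. It does not spin on the arm; it swings round with the handle.
- pad (a joint): How far the spring-mounted pad under the screw is pushed up into its holder, m: 0 = hanging free; 0.005 = pressing on a board with the handle fully closed (spring 2 N per mm plus 3 N).
- strap_center (a point): Centre of the strap board: plywood 180 x 60 x 20 mm (x, y, z; the point is 10 mm above its under side), 0.2 to 0.4 kg, lying on the bench left or right of the press. On top a raised steel outline, a 130 x 40 mm rectangle, 5 mm high (25 in all). x along its length; ends alike. When it is laid in by its 60 mm width, fingertips lower than 6 mm over its under side would hit the guides.
- round_center (a point): Centre of the other embossing board: same plywood 180 x 60 x 20 mm, but with a small raised steel circle of 50 mm diameter. Lies on the other side of the press; to be left alone.
- jar: Amber jar with black cap, diameter 60, 75 high, origin at its under side. Leave alone.
- mallet: White-headed mallet lying on the bench, 220 long along x, head 85 wide across y and 52 in diameter at x +85 mm; origin under the middle, at bench height. Leave alone.
There are look-alikes about, which are no part of the job. What is shaped like the part that bears strap_center but orange or red is not meant.

How it is judged:
By the outcome, as a careful person would: the job done as asked, in the order asked, and still so for the second after the job is handed in, with the robot touching nothing.
It also fails if it takes over 72 s, if anything falls off the work surface, if the arm or the gripper's body presses on something with over 40 N, if the wrist force passes 120 N, or if a joint passes its speed limit or range.

## Robot

A 6-joint arm with a two-finger parallel gripper is mounted at the origin on the work surface. World frame = base frame: x ahead of the robot, y to its left, z up, the work surface at z = 0. Lengths are in mm, angles in rad, forces in N, time in s.
With the tool pointing down it reaches from about 350 to 775 mm from the base axis. Payload 7.3 kg.
Tool frame: the origin (TCP) lies midway between the tips of the shut fingers; the grasp point (between the pads) lies 19 mm behind it; z points along the fingers, y is the line along which they close (so a half turn about z gives the same grasp; the last joint's range is limited). The gripper opens to 92 mm and grips with 3 to 60 N. Pads are 19 mm wide; open, the fingers measure 130 mm over their backs; the gripper's body (75 mm by 190 mm) begins 47 mm behind the grasp point.
Start: joints at [-1.277, 0.342, 1.524, -0, 1.275, -0.146], TCP at [223.547, -475.049, 226.741] pointing down, gripper open.
Joint ranges: [-2.53, 2.53], [-0.77, 2.02], [0.04, 2.7], [-1, 4.14], [0.28, 2.66], [-3.11, 3.11]. Speed limits (rad/s): [2.57, 2.57, 3.14, 3.14, 3.14, 3.14].

## Interface

Orientations are given as [roll, pitch, yaw] about the fixed x, y, z axes, in that order (R = Rz(yaw) Ry(pitch) Rx(roll)).
In Python, from plant import get_obs, capture, camera_model, close_job, search_frame, regions_of, pinpoint gives the robot as it stands. The module is installed in compiled form; this text tells all that it offers.
- The arm moves only by the shell command python3 -m pendant 'ROWS'. ROWS is JSON, one flat list of numbers, 7 for each row, row after row: the shift along the tool's x, y, z in units of 30 mm (1.0 is 30 mm), then the turn, a rotation vector about the tool's x, y, z in units of 4 degrees (1.0 is 4 degrees), then the closure, from -1 (fully open) to 1 (shut), so that 0 is half open. In form: [dx, dy, dz, wx, wy, wz, gripper, dx, dy, dz, wx, wy, wz, gripper, ...]. A call has 1 to 12 rows; each row shifts and turns the commanded pose from where the row before left it, along the tool's axes as they then stand; what a row does not reach is not made up. A row lasts 1/10 s, in which the tool goes at most 50 mm and 8.59 degrees, less where a joint would pass 70% of its speed; a pose out of reach is approached as far as the arm can. A call with a number of a shift or a turn outside -1 to 1 is refused whole. A call with a gripper value outside its range is refused whole. The fingers move at their own pace and stop on an object; the grip force is fixed at half the most. Time passes only in rows, so rows that do not move let the fingers close. It gives the time, the measured TCP pose, the force, the opening and the grip force at its end, in the units of the state.
- get_obs(): the state, without advancing time (a new reading comes with each control period).
- capture(name): name is "scene" or "top"; returns the picture (420x560x3 uint8, red, green, blue); there is no depth.
- camera_model(name): a dict with "fov_y" (degrees; the focal length in pixels is half the picture's height over the tangent of half this angle, whatever the lens; pixels are square), "cx", "cy" (the principal point, pixels), "D" ([k1, k2, p1, p2, k3] as OpenCV has them; the pictures are not rectified), "pose" (4x4, takes a point from camera to world coordinates). Camera axes: x right, y up, looking along -z (the intrinsics and any distortion apply to the point x, -y, -z); pixel columns grow to the right and rows downward; lengths in mm; the calibration is good to about 2 mm. A picture is of the moment at which its call begins. camera_model takes no time and is no camera call.
- close_job(): hands the job in; it is judged then, once.
Trained networks look in the newest picture that a camera, given by its name, has taken for a name from the list of things; names that differ only in an ending like _2 or _b are one class to them, and where a whole thing is asked for, a point or a joint stands for the part that bears it (a point fixed in the world has none). Each returns a list of dicts, best first, with "score" (0 to 1); they miss things now and then, are a little off and sometimes report something else, mostly with a low value. They report only what shows in the picture. A call takes as long as a camera call. They do not tell look-alikes from the thing itself.
- search_frame(camera, thing): "location" ([column, row] in pixels, amid what is visible of it).
- regions_of(camera, thing): "pixels" (420x560 bool, what is visible of it) and "location" ([column, row] in pixels, amid what is visible of it).
- pinpoint(camera, thing): "location" ([column, row] in pixels: a listed point, or the origin of a listed thing).
The state is a dict: "time": time; "joint_positions": joint angles; "dq": joint speeds; "tau": joint torques, N m; "tool_pos": TCP position; "tcp_rot": TCP orientation; "contact_force": force on the tool from outside, world axes, zero at the start; "moment": the same for the moment, N m; "grip_width": finger opening in mm; "finger_force": force on a finger pad.
Only numpy, scipy, OpenCV 4.12 (cv2) and the standard library are available. Lean on these libraries where they do the work, as an engineer would, in place of code of your own. Each camera call takes 0.05 s, during which the arm holds its last target. There are 200 camera calls.

## Working session

There is one attempt and no reset: what is moved stays moved. The work goes in short steps, Python scripts to look and compute and a shell command to move; the robot and the scene stay as the last step left them, time stands still between calls to the robot, and variables do not carry over. Pictures are saved under pics/ and viewed, at most 10 in all, crops included, and the job is handed in when it is done.

```bash
mkdir -p pics; cat > h.py <<'E'
import numpy as np, cv2
from plant import *
def ray(cam,px):
    m=camera_model(cam); f=210/np.tan(np.radians(m["fov_y"])/2)
    K=np.array([[f,0,m["cx"]],[0,f,m["cy"]],[0,0,1]])
    u=cv2.undistortPoints(np.array([[px]],float),K,np.array(m["D"],float))[0,0]
    P=np.array(m["pose"]); d=P[:3,:3]@np.array([u[0],-u[1],-1]); return P[:3,3],d
def at(cam,px,z):
    o,d=ray(cam,px); return o+d*(z-o[2])/d[2]
def proj(cam,p):
    m=camera_model(cam); f=210/np.tan(np.radians(m["fov_y"])/2)
    K=np.array([[f,0,m["cx"]],[0,f,m["cy"]],[0,0,1]])
    P=np.linalg.inv(np.array(m["pose"])); q=P[:3,:3]@np.array(p,float)+P[:3,3]
    return cv2.projectPoints(np.array([[q[0],-q[1],-q[2]]]),np.zeros(3),np.zeros(3),K,np.array(m["D"],float))[0][0,0]
def save(cam,name):
    a=capture(cam); cv2.imwrite("pics/"+name,a[:,:,::-1]); return a
E
python3 - <<'E'
from h import *
np.set_printoptions(precision=1,suppress=True)
for c in("top","scene"):
    save(c,c+"1.png"); print(c,np.array(camera_model(c)["pose"])[:3,3])
    for t,z in(("press",0),("channel",20),("gantry_mouth",50),("stop",35),("handle_grip",182),("strap_center",10),("round_center",10),("jar",0),("mallet",0)):
        for r in pinpoint(c,t)[:2]: print(t,round(r["score"],2),np.array(r["location"]),at(c,r["location"],z))
o=get_obs(); print(o["tool_pos"],o["tcp_rot"],o["grip_width"],o["time"])
E
```

```text
top [ 291.6  -15.8 1438.6]
press 0.7 [264.4 146. ] [655.5  51.1   0. ]
channel 0.57 [262.  181.2] [530.3  55.3  20. ]
gantry_mouth 0.86 [261.5 152.4] [621.1  57.8  50. ]
stop 0.76 [270.2 122.9] [726.4  32.   35. ]
stop 0.15 [179. 161.] [590.9 332.3  35. ]
handle_grip 0.66 [269.3 162.2] [560.5  27.  182. ]
strap_center 0.91 [198.9 201.7] [458.9 264.9  10. ]
strap_center 0.77 [173.5 275.1] [214.9 338.9  10. ]
round_center 0.98 [365.3 203.9] [ 461.9 -290.2   10. ]
jar 0.57 [375.6 167.2] [ 589.2 -327.9    0. ]
mallet 0.67 [182.5 165.2] [584.  328.3   0. ]
scene [1255.3 -478.5  796.5]
press 0.7 [329.  264.9] [654.5  56.8   0. ]
channel 0.9 [299.8 234.1] [521.5  46.2  20. ]
gantry_mouth 0.94 [320.  244.2] [614.7  50.5  50. ]
stop 0.79 [345.2 272.7] [725.7  52.5  35. ]
stop 0.45 [319.3 247.5] [612.   51.3  35. ]
handle_grip 0.55 [301.3 233.7] [675.2 -59.4 182. ]
strap_center 0.97 [263.3 297. ] [ 667.9 -162.5   10. ]
strap_center 0.67 [319.9 161.7] [191.7 361.5  10. ]
round_center 0.91 [190.7 262.3] [ 456.2 -276.4   10. ]
jar 0.81 [181.6 301.7] [ 567.6 -345.3    0. ]
mallet 0.81 [394.6 224.6] [618.4 343.5   0. ]
mallet 0.67 [192.1 266.2] [ 462.6 -276.     0. ]
[ 223.6 -475.1  226.7] [3.1 0.  0.4] 92.02818974239702 1.0
```

View pics/top1.png

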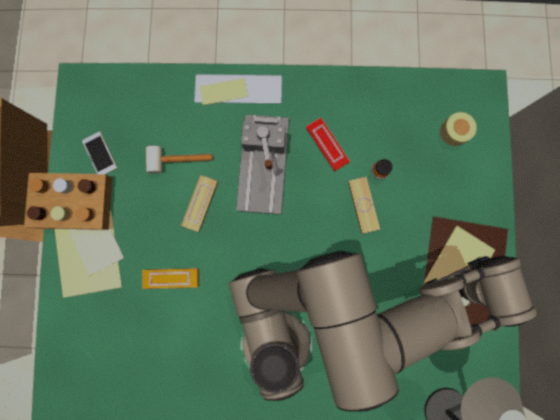

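View pics/scene1.png

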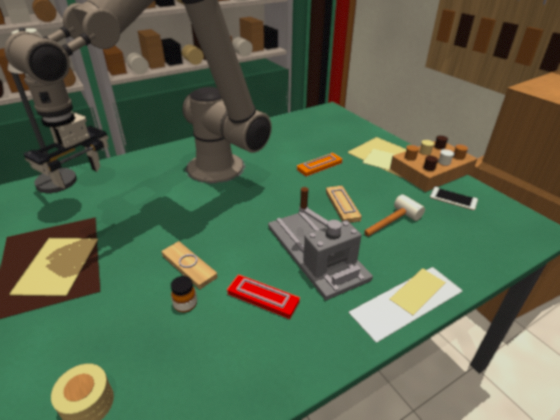

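```bash
cat > fit.py <<'E'
from h import *
from scipy.optimize import minimize
S=4
def render(cam,boxes,p):
    im=np.zeros((420*S,560*S),np.uint8); c,s=np.cos(p[2]),np.sin(p[2])
    for x0,x1,y0,y1,z0,z1 in boxes:
        pts=[proj(cam,(p[0]+c*x-s*y,p[1]+s*x+c*y,z)) for x in(x0,x1) for y in(y0,y1) for z in(z0,z1)]
        h=cv2.convexHull(np.float32(pts)); cv2.fillConvexPoly(im,np.int32(np.round((h+.5)*S)),255)
    return cv2.resize(im,(560,420),interpolation=cv2.INTER_AREA)/255.
def fit(masks,boxes,p0):
    def cost(q):
        p=(q[0],q[1],q[2]/100); return sum(np.abs(render(c,boxes,p)-m).sum()/m.sum() for c,m in masks.items())
    r=minimize(cost,(p0[0],p0[1],p0[2]*100),method="Nelder-Mead",options=dict(initial_simplex=np.array([p0[:2]+(p0[2]*100,)]*4)+np.array([[0,0,0],[12,0,0],[0,12,0],[0,0,10]]),xatol=.1,fatol=1e-4))
    return np.r_[r.x[:2],r.x[2]/100],r.fun
def handle(a): # boxes can't rotate: just grip location in press frame
    return -110*np.sin(a),-110*np.cos(a)
PRESS=[(-235,95,-75,75,0,20),(-35,35,-68,68,0,122)]
BOARD=[(-90,90,-30,30,0,20)]
def near(cam,thing,xyz):
    t=proj(cam,xyz); R=regions_of(cam,thing)
    R=[r for r in R if np.hypot(*(np.array(r["location"])-t))<25]
    return R[0]["pixels"] if R else None
E
python3 - <<'E'
from fit import *
np.set_printoptions(precision=2,suppress=True)
for c in("top","scene"): capture(c)
for n,t,b,p0 in(("press","press",PRESS,(655,53,-.05)),("strap","strap_center",BOARD,(459,265,-.35))):
    ms={c:near(c,t,(p0[0]-40*(n=="press"),p0[1],20)) for c in("top","scene")}
    print(n,{c:(None if m is None else m.sum()) for c,m in ms.items()})
    ms={c:m.astype(float) for c,m in ms.items() if m is not None}
    print(fit(ms,b,p0))
    for c in ms: print(c,fit({c:ms[c]},b,p0))
ti=cv2.imread("pics/top1.png")
cv2.imwrite("pics/crop1.png",cv2.resize(ti[100:240,170:310],(600,600),interpolation=cv2.INTER_CUBIC))
for r in regions_of("top","handle_grip")[:2]+regions_of("scene","handle_grip")[:2]: print("h",r["score"],r["location"],r["pixels"].sum())
E
```

```text
press {'top': np.int64(4391), 'scene': np.int64(5480)}
(array([660.35,  52.1 ,  -0.07]), np.float64(0.10676042637273106))
top (array([661.91,  52.74,  -0.06]), np.float64(0.01824051870805257))Traceback (most recent call last):
  File "<stdin>", line 9, in <module>
  File "fit.py", line 13, in fit
    r=minimize(cost,(p0[0],p0[1],p0[2]*100),method="Nelder-Mead",options=dict(initial_simplex=np.array([p0[:2]+(p0[2]*100,)]*4)+np.array([[0,0,0],[12,0,0],[0,12,0],[0,0,10]]),xatol=.1,fatol=1e-4))
    res = _minimize_neldermead(fun, x0, args, callback, bounds=bounds,
                               **options)
    fsim[k] = func(sim[k])
              ~~~~^^^^^^^^
    fx = function(np.copy(x), *(wrapper_args + args))
  File "fit.py", line 12, in cost
    p=(q[0],q[1],q[2]/100); return sum(np.abs(render(c,boxes,p)-m).sum()/m.sum() for c,m in masks.items())
                                   ~~~^^^^^^^^^^^^^^^^^^^^^^^^^^^^^^^^^^^^^^^^^^^^^^^^^^^^^^^^^^^^^^^^^^^^
  File "fit.py", line 12, in <genexpr>
    p=(q[0],q[1],q[2]/100); return sum(np.abs(render(c,boxes,p)-m).sum()/m.sum() for c,m in masks.items())
                                              ~~~~~~^^^^^^^^^^^
  File "fit.py", line 7, in render
    pts=[proj(cam,(p[0]+c*x-s*y,p[1]+s*x+c*y,z)) for x in(x0,x1) for y in(y0,y1) for z in(z0,z1)]
         ~~~~^^^^^^^^^^^^^^^^^^^^^^^^^^^^^^^^^^^
  File "h.py", line 11, in proj
    m=camera_model(cam); f=210/np.tan(np.radians(m["fov_y"])/2)
ValueError: time passes only in moves, steps and waits
```

```bash
sed -i 's/^from plant import \*/from plant import *\nimport functools\ncamera_model=functools.cache(camera_model)/' h.py
cat > look.py <<'E'
from fit import *
np.set_printoptions(precision=3,suppress=True)
E
python3 - <<'E'
from look import *
for n,t,b,p0 in(("strap","strap_center",BOARD,(459,265,-.35)),("press","press",PRESS,(661,53,-.06))):
    ms={c:near(c,t,(p0[0]-40*(n=="press"),p0[1],20)) for c in("top","scene")}
    ms={c:m.astype(float) for c,m in ms.items() if m is not None}
    print(n,{c:m.sum() for c,m in ms.items()})
    for c in ms: print(c,*fit({c:ms[c]},b,p0))
ti=cv2.imread("pics/top1.png")
cv2.imwrite("pics/crop1.png",cv2.resize(ti[100:240,170:310],(600,600),interpolation=cv2.INTER_CUBIC))
for c in("top","scene"):
  for r in regions_of(c,"handle_grip")[:2]: print("h",r["score"],r["location"],r["pixels"].sum())
p=(661.5,52.5,-.06);c,s=np.cos(p[2]),np.sin(p[2])
for a in np.arange(1.1,1.6,.1):
    x,y=handle(a); q=(p[0]+c*x-s*y,p[1]+s*x+c*y,210); print(a,q,proj("top",q),proj("scene",q))
E
```

```text
strap {'top': np.float64(965.0), 'scene': np.float64(744.0)}
top [453.011 264.3    -0.307] 0.08952961495479021
scene [451.7   262.972  -0.323] 0.07667615433270082
press {'top': np.float64(4391.0), 'scene': np.float64(5480.0)}
top [661.859  52.683  -0.059] 0.01824051870805257
scene [658.107  53.007  -0.069] 0.07916129955631888
h 0.64 [267.2, 143.3] 291
h 0.6 [261.1, 164.6] 4474
1.1 (np.float64(560.6516580351057), np.float64(8.572651765309956), 210) [275.36  160.237] [298.855 192.088]
1.2000000000000002 (np.float64(556.7700624250433), np.float64(18.86014007838819), 210) [271.784 161.486] [301.304 190.219]
1.3000000000000003 (np.float64(553.9348937321153), np.float64(29.4837467519439), 210) [268.098 162.38 ] [304.049 188.53 ]
1.4000000000000004 (np.float64(552.1744800247191), np.float64(40.33732421979239), 210) [264.34 162.91] [307.063 187.03 ]
1.5000000000000004 (np.float64(551.5064107747037), np.float64(51.31242712359063), 210) [260.549 163.069] [310.316 185.73 ]
```

View pics/crop1.png

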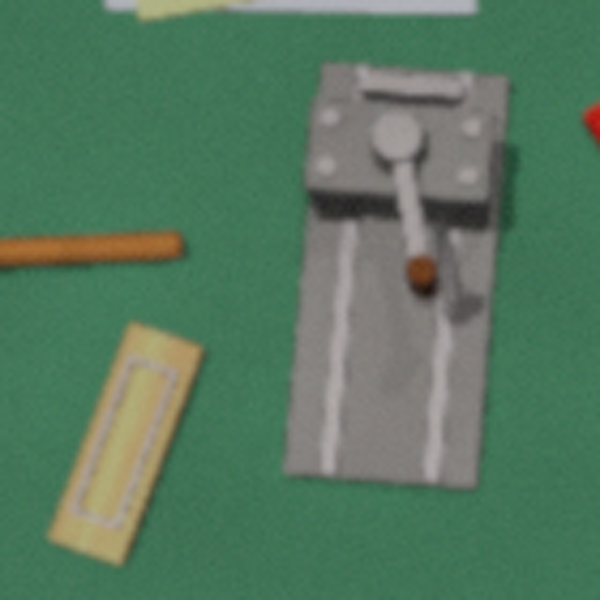

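```bash
cat > go.py <<'E'
import sys,numpy as np
from scipy.spatial.transform import Rotation as R
from plant import get_obs
# go.py x y z yaw : totals in tool units now (translate first, then turn)
x,y,z,yaw=map(float,sys.argv[1:5]); o=get_obs(); A=R.from_euler("xyz",o["tcp_rot"])
d=A.inv().apply(np.array([x,y,z])-o["tool_pos"])/30
B=R.from_euler("xyz",[np.pi,0,yaw]); w=np.degrees((A.inv()*B).as_rotvec())/4
print("pos",np.round(o["tool_pos"],1),"rpy",np.round(o["tcp_rot"],3),"t",round(o["time"],1),"F",np.round(o["contact_force"],1),"w",round(o["grip_width"],1))
print("shift",np.round(d,2),"turn",np.round(w,2))
E
python3 - <<'E'
from look import *
f=lambda u,v:np.array([170+(u+.5)*140/600-.5,100+(v+.5)*140/600-.5])
q=np.array([at("top",f(*c),20) for c in((132,323),(204,347),(124,566),(48,541))]);print(q,q.mean(0))
for a,b in((3,0),(2,1)): d=q[b]-q[a];print(np.arctan2(d[1],d[0]),np.hypot(*d[:2]))
q=np.array([at("top",f(*c),20) for c in((286,473),(475,487))]);d=q[0]-q[1];print(q,np.arctan2(-d[0],d[1]),q.mean(0))
for g in((352,222),(327,473)),((450,230),(431,480)):
  q=np.array([at("top",f(*c),26) for c in g]);d=q[0]-q[1];print(q,np.arctan2(d[1],d[0]))
E
python3 go.py 554 29 228 .21
```

```text
[[547.691 261.689  20.   ]
 [529.729 204.679  20.   ]
 [358.474 260.008  20.   ]
 [376.478 319.534  20.   ]] [453.093 261.477  20.   ]
-0.325815903234241 180.7205838585716
-0.3124955381236763 179.97072545883321
[[432.528 137.709  20.   ]
 [424.447  -8.095  20.   ]] -0.05536368807562193 [428.487  64.807  20.   ]
[[629.624  91.796  26.   ]
 [432.527 105.576  26.   ]] -0.06980201216040946
[[624.603  15.195  26.   ]
 [428.638  25.686  26.   ]] -0.05348508203329592
pos [ 223.6 -475.   226.7] rpy [3.142 0.    0.44 ] t 1.5 F [-0.2 -0.1  0.3] w 92.1
shift [ 17.12 -10.51  -0.04] turn [0.   0.   3.29]
```

```bash
python3 -m pendant '[0.95,-0.58,0,0,0,0,-1, 0.95,-0.58,0,0,0,0,-1, 0.95,-0.58,0,0,0,0,-1, 0.95,-0.58,0,0,0,0,-1, 0.95,-0.58,0,0,0,0,-1, 0.95,-0.58,0,0,0,0,-1, 0.95,-0.58,0,0,0,0,-1, 0.95,-0.58,0,0,0,0,-1, 0.95,-0.58,0,0,0,0,-1, 0.95,-0.58,0,0,0,0,-1, 0.95,-0.58,0,0,0,0,-1, 0.95,-0.58,0,0,0,0,-1]'; python3 -m pendant '[0.95,-0.58,0,0,0,0,-1, 0.95,-0.58,0,0,0,0,-1, 0.95,-0.58,0,0,0,0,-1, 0.95,-0.58,0,0,0,0,-1, 0.95,-0.58,0,0,0,0,-1, 0.95,-0.58,0,0,0,0,-1, 0,0,0,0,0,0.8,-1, 0,0,0,0,0,0.8,-1, 0,0,0,0,0,0.8,-1, 0,0,0,0,0,0.9,-1, 0,0,0,0,0,0,-1, 0,0,0,0,0,0,-1]'; python3 go.py 554 30 160 .21
python3 - <<'E'
from h import *
a=save("scene","s2.png"); cv2.imwrite("pics/s2c.png",cv2.resize(a[110:310,190:420,::-1],(690,600),interpolation=cv2.INTER_CUBIC))
E
```

```text
time: 2.7
tool_pos: [444.8, -139.3, 226.9]
tcp_rot: [3.141, -0.0, 0.44]
contact_force: [0.7, -0.3, -0.7]
grip_width: 91.6
finger_force: 0.0
time: 3.9
tool_pos: [554.4, 26.8, 226.7]
tcp_rot: [3.142, 0.0, 0.211]
contact_force: [0.4, -0.1, -1.0]
grip_width: 91.6
finger_force: 0.0
pos [554.4  26.8 226.7] rpy [3.142 0.    0.211] t 3.9 F [ 0.4 -0.1 -1. ] w 91.6
shift [ 0.01 -0.11  2.22] turn [0.   0.   0.01]
```

View pics/s2c.png

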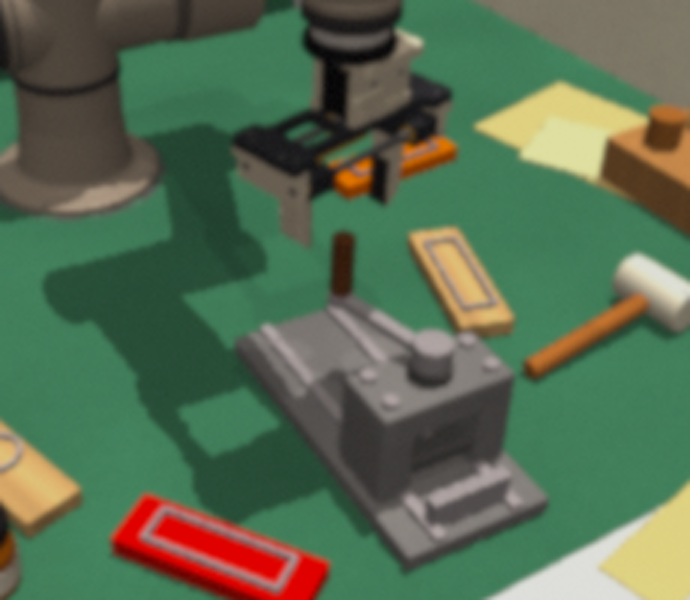

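The picture shows the fingertips straddling the grip, whose top is at (304, 189). That fits a handle angle of about 1.3. I'll go down and cage it.

```bash
python3 -m pendant '[0,-0.1,0.74,0,0,0,-1, 0,0,0.74,0,0,0,-1, 0,0,0.74,0,0,0,-1, 0,0,0,0,0,0,0.35, 0,0,0,0,0,0,0.35, 0,0,0,0,0,0,0.35, 0,0,0,0,0,0,0.35, 0,0,0,0,0,0,0.35]'; python3 go.py 554 30 160 .21
```

```text
time: 4.75
tool_pos: [554.2, 29.7, 161.0]
tcp_rot: [3.141, -0.002, 0.21]
contact_force: [0.1, 0.6, -0.3]
grip_width: 56.1
finger_force: 0.0
pos [554.2  29.7 161. ] rpy [ 3.141e+00 -2.000e-03  2.100e-01] t 4.8 F [ 0.1  0.6 -0.3] w 56.1
shift [-0.   -0.01  0.03] turn [ 0.01 -0.02 -0.01]
```

```bash
python3 -m pendant '[0,0,0,0,0,0,0.35, 0,0,0,0,0,0,0.35, 0,0,0,0,0,0,0.35, 0,0,0,0,0,0,0.35, 0.009,0.256,0,0,0,-1,0.35, 0.009,0.256,0,0,0,-1,0.35, 0.009,0.256,0,0,0,-1,0.35, 0.009,0.256,0,0,0,-1,0.35, 0.009,0.256,0,0,0,-1,0.35, 0.009,0.256,0,0,0,-1,0.35, 0.009,0.256,0,0,0,-1,0.35, 0.009,0.256,0,0,0,-1,0.35]'; python3 -m pendant '[0.009,0.256,0,0,0,-1,0.35, 0.009,0.256,0,0,0,-1,0.35, 0.009,0.256,0,0,0,-1,0.35, 0.009,0.256,0,0,0,-1,0.35, 0.009,0.256,0,0,0,-1,0.35, 0.009,0.256,0,0,0,-1,0.35, 0.009,0.256,0,0,0,-1,0.35, 0.009,0.256,0,0,0,-1,0.35, 0.009,0.256,0,0,0,-1,0.35, 0.009,0.256,0,0,0,-1,0.35]';python3 go.py 655.4 -57.8 160 1.51
```

```text
time: 5.95
tool_pos: [581.8, -23.8, 160.0]
tcp_rot: [-3.14, 0.001, 0.771]
contact_force: [-2.3, 1.1, 0.5]
grip_width: 30.0
finger_force: 1.1
time: 6.95
tool_pos: [649.5, -57.3, 159.8]
tcp_rot: [-3.14, 0.001, 1.469]
contact_force: [-2.1, -1.7, 1.4]
grip_width: 29.8
finger_force: 1.2
pos [649.5 -57.3 159.8] rpy [-3.140e+00  1.000e-03  1.469e+00] t 7.0 F [-2.1 -1.7  1.4] w 29.8
shift [ 0.    0.2  -0.01] turn [-0.03  0.01 -0.59]
```

Now I'll finish the swing against the stop in small steps.

```bash
python3 -m pendant '[0,0.2,0,0,0,-0.6,0.35, 0,0.07,0,0,0,0,0.35, 0,0.07,0,0,0,0,0.35, 0,0.05,0,0,0,0,0.35]';python3 -m pendant '[0,0.04,0,0,0,0,0.35,0,0,0,0,0,0,0.35]'
```

```text
time: 7.35
tool_pos: [660.0, -58.0, 159.7]
tcp_rot: [-3.137, 0.0, 1.507]
contact_force: [-11.1, -1.1, 2.2]
grip_width: 29.8
finger_force: 5.4
time: 7.55
tool_pos: [660.0, -57.9, 159.6]
tcp_rot: [-3.135, 0.0, 1.507]
contact_force: [-12.1, -1.9, 3.2]
grip_width: 29.8
finger_force: 5.9
```

```bash
python3 -m pendant '[0,-0.12,0,0,0,0,0.2, 0,0,0,0,0,0,-1, 0,0,0,0,0,0,-1, 0,0,0,0,0,0,-1,0,0,0,0,0,0,-1,0,0,-0.8,0,0,0,-1,0,0,-0.8,0,0,0,-1,0,0,-0.7,0,0,0,-1]';python3 go.py 453 262.5 230 2.824
```

```text
time: 8.35
tool_pos: [659.5, -57.7, 230.3]
tcp_rot: [3.141, 0.0, 1.508]
contact_force: [1.4, 0.2, 0.0]
grip_width: 88.2
finger_force: 0.0
pos [659.5 -57.7 230.3] rpy [3.141 0.    1.508] t 8.3 F [1.4 0.2 0. ] w 88.2
shift [10.22 -7.54  0.  ] turn [ 1.000e-02  1.000e-02 -1.885e+01]
```

```bash
python3 -m pendant '[0.93,-0.68,0,0,0,0,-1,0.93,-0.68,0,0,0,0,-1,0.93,-0.68,0,0,0,0,-1,0.93,-0.68,0,0,0,0,-1,0.93,-0.68,0,0,0,0,-1,0.93,-0.68,0,0,0,0,-1,0.93,-0.68,0,0,0,0,-1,0.93,-0.68,0,0,0,0,-1,0.93,-0.68,0,0,0,0,-1,0.93,-0.7,0,0,0,0,-1,0.92,-0.7,0,0,0,0,-1,0,0,0,0,0,-1,-1]'; python3 -m pendant '[0,0,0,0,0,-1,-1,0,0,0,0,0,-1,-1,0,0,0,0,0,-1,-1,0,0,0,0,0,-1,-1,0,0,0,0,0,-1,-1,0,0,0,0,0,-1,-1,0,0,0,0,0,-1,-1,0,0,0,0,0,-1,-1,0,0,0,0,0,-1,-1]';python3 -m pendant '[0,0,1,0,0,-1,-1,0,0,1,0,0,-1,-1,0,0,1,0,0,-1,-1,0,0,1,0,0,-1,-1,0,0,0,0,0,-1,-1,0,0,0,0,0,-1,-1,0,0,0,0,0,-1,-1,0,0,0,0,0,-1,-1,0,0,0,0,0,-0.85,-1,0,0,0,0,0,0,-1]'
python3 go.py 453 262.5 8 2.824
python3 - <<'E'
from h import *
a=save("scene","s3.png"); cv2.imwrite("pics/s3c.png",cv2.resize(a[110:310,190:420,::-1],(690,600),interpolation=cv2.INTER_CUBIC))
E
```

```text
time: 9.55
tool_pos: [451.1, 265.5, 229.4]
tcp_rot: [-3.141, -0.001, 1.583]
contact_force: [1.2, -1.6, 0.5]
grip_width: 91.6
finger_force: 0.0
time: 10.45
tool_pos: [453.5, 262.5, 229.2]
tcp_rot: [3.141, 0.0, 2.209]
contact_force: [-0.7, 0.2, 0.4]
grip_width: 91.9
finger_force: 0.0
time: 11.45
tool_pos: [453.5, 262.6, 109.2]
tcp_rot: [3.141, 0.0, 2.824]
contact_force: [-0.8, 1.3, -0.7]
grip_width: 91.7
finger_force: 0.0
pos [453.5 262.6 109.2] rpy [3.141 0.    2.824] t 11.4 F [-0.8  1.3 -0.7] w 91.7
shift [ 0.02 -0.01  3.37] turn [0.   0.   0.01]
```

View pics/s3c.png

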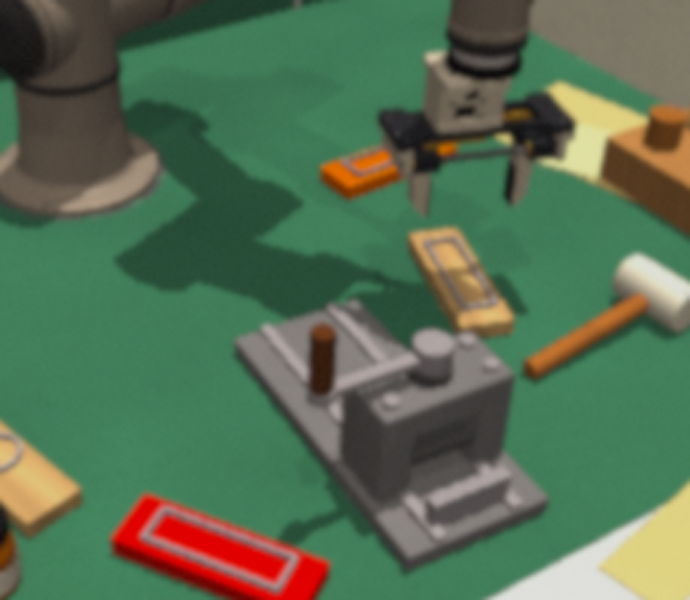

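```bash
python3 - <<'E'
from look import *
p=(662,52,-.06);c,s=np.cos(p[2]),np.sin(p[2])
for a in(0,.2,.4,.6):
    x,y=handle(a); q=(p[0]+c*x-s*y,p[1]+s*x+c*y); print(a,[proj("scene",q+(z,)) for z in(148,210)])
print([190+320/3,110+397/3],[190+322/3,110+328/3])
E
```

```text
0 [array([296.801, 239.44 ]), array([297.664, 219.813])]
0.2 [array([293.205, 234.013]), array([293.913, 214.514])]
0.4 [array([291.366, 228.459]), array([291.99 , 209.098])]
0.6 [array([291.269, 223.011]), array([291.879, 203.793])]
[296.6666666666667, 242.33333333333334] [297.3333333333333, 219.33333333333331]
```

The handle stands fully open, with its grip at (297, 219–242). The open fingers are over the strap board, so I'll descend and grip it.

```bash
python3 -m pendant '[0,0,0.85,0,0,0,-1,0,0,0.85,0,0,0,-1,0,0,0.85,0,0,0,-1,0,0,0.82,0,0,0,-1,0,0,0,0,0,0,-1,0,0,0,0,0,0,0.6,0,0,0,0,0,0,0.6,0,0,0,0,0,0,0.6,0,0,0,0,0,0,0.6,0,0,0,0,0,0,0.6,0,0,0,0,0,0,0.6,0,0,0,0,0,0,0.6]';python3 -m pendant '[0,0,-0.5,0,0,0,0.6,0,0,-1,0,0,0,0.6,0,0,-1,0,0,0,0.6,0,0,-1,0,0,0,0.6,0,0,0,0,0,0,0.6,0,0,0,0,0,0,0.6]'; python3 go.py 522 60.4 115 3.082
python3 - <<'E'
from h import *
a=save("scene","s4.png"); cv2.imwrite("pics/s4c.png",cv2.resize(a[110:310,190:420,::-1],(690,600),interpolation=cv2.INTER_CUBIC))
E
```

```text
time: 12.7
tool_pos: [454.0, 262.8, 8.9]
tcp_rot: [3.14, 0.001, 2.824]
contact_force: [0.1, 1.2, 6.2]
grip_width: 59.3
finger_force: 30.0
time: 13.3
tool_pos: [453.1, 262.3, 112.8]
tcp_rot: [-3.141, 0.0, 2.824]
contact_force: [-0.4, -0.1, -3.4]
grip_width: 59.7
finger_force: 30.0
pos [453.1 262.3 112.8] rpy [-3.141  0.     2.824] t 13.3 F [-0.4 -0.1 -3.4] w 59.7
shift [-4.28 -5.67 -0.07] turn [-0.   0.  -3.7]
```

View pics/s4c.png

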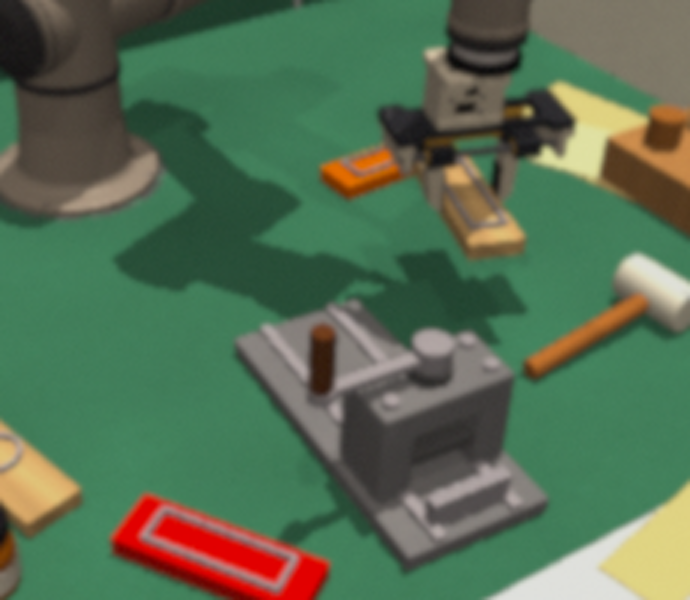

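```bash
python3 -m pendant '[0,0,0,0,0,-0.95,0.6,0,0,0,0,0,-0.95,0.6,0,0,0,0,0,-0.9,0.6,0,0,0,0,0,-0.9,0.6,0,0,0,0,0,0,0.6]';python3 go.py 522 60.4 60 3.082
```

```text
time: 13.85
tool_pos: [452.3, 262.0, 111.1]
tcp_rot: [-3.14, -0.003, 3.083]
contact_force: [-0.7, -0.1, -2.6]
grip_width: 59.9
finger_force: 30.0
pos [452.3 262.  111.1] rpy [-3.140e+00 -3.000e-03  3.083e+00] t 13.8 F [-0.7 -0.1 -2.6] w 59.9
shift [-2.72 -6.57  1.71] turn [-0.02 -0.05  0.01]
```

```bash
python3 -m pendant '[-0.34,-0.82,0,0,0,0,0.6,-0.34,-0.82,0,0,0,0,0.6,-0.34,-0.82,0,0,0,0,0.6,-0.34,-0.82,0,0,0,0,0.6,-0.34,-0.82,0,0,0,0,0.6,-0.34,-0.82,0,0,0,0,0.6,-0.34,-0.82,0,0,0,0,0.6,-0.34,-0.82,0,0,0,0,0.6,0,0,0.6,0,0,0,0.6,0,0,0.6,0,0,0,0.6,0,0,0.5,0,0,0,0.6,0,0,0,0,0,0,0.6]';python3 go.py 522 60.4 29 3.082
python3 - <<'E'
from h import *
a=save("scene","s5.png"); b=save("top","t5.png")
cv2.imwrite("pics/s5c.png",np.hstack([cv2.resize(x[:,:,::-1],(400,500),interpolation=cv2.INTER_CUBIC) for x in(a[150:290,260:372],b[110:230,215:311])]))
E
```

```text
time: 15.05
tool_pos: [520.9, 61.0, 59.1]
tcp_rot: [-3.141, -0.006, 3.08]
contact_force: [-0.4, 1.6, -1.9]
grip_width: 59.6
finger_force: 30.0
pos [520.9  61.   59.1] rpy [-3.141 -0.006  3.08 ] t 15.1 F [-0.4  1.6 -1.9] w 59.6
shift [-0.05 -0.02  1.  ] turn [-0.   -0.09 -0.02]
```

View pics/s5c.png

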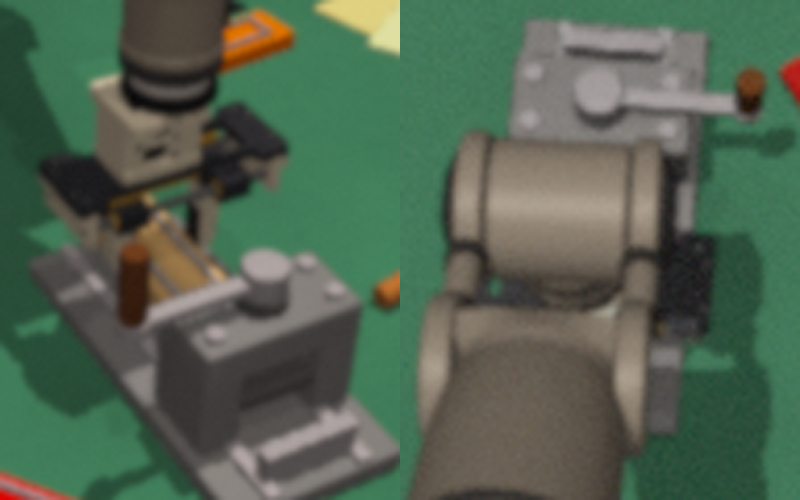

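The scene view on the left shows the board held level over the channel and the handle open. I'll lower it, watching the force.

```bash
python3 -m pendant '[0,0,0.4,0,0,0,0.6,0,0,0.25,0,0,0,0.6,0,0,0.1,0,0,0,0.6,0,0,0.08,0,0,0,0.6,0,0,0,0,0,0,0.6]';python3 -m pendant '[0,0,0.07,0,0,0,0.6,0,0,0.07,0,0,0,0.6,0,0,0,0,0,0,0.6]';python3 go.py 572 57.4 30 3.082
```

```text
time: 15.65
tool_pos: [523.0, 61.1, 36.9]
tcp_rot: [-3.141, -0.0, 3.082]
contact_force: [0.3, 0.1, -0.9]
grip_width: 59.6
finger_force: 30.0
time: 15.95
tool_pos: [523.0, 61.1, 32.7]
tcp_rot: [-3.141, -0.0, 3.082]
contact_force: [-0.1, 0.2, -2.3]
grip_width: 59.6
finger_force: 30.0
pos [523.   61.1  32.7] rpy [-3.141 -0.     3.082] t 15.9 F [-0.1  0.2 -2.3] w 59.6
shift [-1.64 -0.03  0.09] turn [-0. -0.  0.]
```

```bash
python3 -m pendant '[0,0,0.06,0,0,0,0.6,0,0,0.03,0,0,0,0.6,0,0,0,0,0,0,0.6]';python3 -m pendant '[-0.2,0,0,0,0,0,0.6,-0.3,0,0,0,0,0,0.6,-0.3,0,0,0,0,0,0.6,-0.3,0,0,0,0,0,0.6,0,0,0,0,0,0,0.6]';python3 go.py 572 57.4 30 3.082
```

```text
time: 16.25
tool_pos: [523.0, 61.1, 30.1]
tcp_rot: [-3.141, -0.0, 3.082]
contact_force: [-0.3, -0.3, -3.9]
grip_width: 59.9
finger_force: 30.0
time: 16.75
tool_pos: [557.8, 59.0, 30.3]
tcp_rot: [-3.142, 0.002, 3.082]
contact_force: [-0.4, 0.0, -2.9]
grip_width: 59.7
finger_force: 30.0
pos [557.8  59.   30.3] rpy [-3.142e+00  2.000e-03  3.082e+00] t 16.8 F [-0.4  0.  -2.9] w 59.7
shift [-0.47 -0.02  0.01] turn [-0.    0.03  0.  ]
```

```bash
python3 -m pendant '[-0.2,0,0,0,0,0,0.6,-0.25,0,0,0,0,0,0.6,0,0,0,0,0,0,0.6,0,0,-0.05,0,0,0,-0.9,0,0,0,0,0,0,-0.9,0,0,0,0,0,0,-0.9,0,0,0,0,0,0,-0.9,0,0,0,0,0,0,-0.9,0.4,0,0,0,0,0,-0.9,0.8,0,0,0,0,0,-0.9,1,0,0,0,0,0,-0.9,1,0,0,0,0,0,-0.9]';python3 -m pendant '[1,0,0,0,0,0,-0.9,0.2,0,0,0,0,0,1,0,0,0,0,0,0,1,0,0,0,0,0,0,1,0,0,0,0,0,0,1,0,0,0,0,0,0,1,0,0,0,0,0,0,1,0,0,0,0,0,0,1,0,0,0,0,0,0,1,0,0,0,0,0,0,1,0,0,0,0,0,0,1,0,0,0,0,0,0,1]';python3 go.py 538 59.4 31 3.082
```

```text
time: 17.95
tool_pos: [472.7, 64.1, 31.7]
tcp_rot: [-3.142, 0.0, 3.082]
contact_force: [-0.5, 0.4, -0.3]
grip_width: 87.4
finger_force: 0.0
time: 19.15
tool_pos: [437.8, 66.2, 31.7]
tcp_rot: [-3.142, 0.0, 3.082]
contact_force: [0.3, -0.1, 0.6]
grip_width: 4.1
finger_force: 0.0
pos [437.8  66.2  31.7] rpy [-3.142  0.     3.082] t 19.1 F [ 0.3 -0.1  0.6] w 4.1
shift [-3.35 -0.03  0.02] turn [-0.  0.  0.]
```

```bash
python3 -m pendant '[-0.4,0,0,0,0,0,1,-0.4,0,0,0,0,0,1,-0.3,0,0,0,0,0,1,-0.3,0,0,0,0,0,1,-0.3,0,0,0,0,0,1,-0.3,0,0,0,0,0,1,-0.3,0,0,0,0,0,1,-0.3,0,0,0,0,0,1,-0.3,0,0,0,0,0,1,0,0,0,0,0,0,1]';python3 go.py 538 59.4 31 3.082; python3 -m pendant '[-0.1,0,0,0,0,0,1,-0.1,0,0,0,0,0,1,0,0,0,0,0,0,1]'
```

```text
time: 20.15
tool_pos: [526.4, 60.9, 31.9]
tcp_rot: [-3.142, 0.002, 3.082]
contact_force: [-0.1, -0.3, 0.3]
grip_width: 0.6
finger_force: 0.0
pos [526.4  60.9  31.9] rpy [-3.142e+00  2.000e-03  3.082e+00] t 20.1 F [-0.1 -0.3  0.3] w 0.6
shift [-0.39 -0.03  0.03] turn [-0.    0.03  0.  ]
time: 20.45
tool_pos: [530.8, 60.7, 31.7]
tcp_rot: [-3.142, 0.0, 3.082]
contact_force: [-0.2, 0.4, -0.5]
grip_width: 0.5
finger_force: 0.0
```

```bash
python3 -m pendant '[-0.1,0,0,0,0,0,1,0,0,0,0,0,0,1]';python3 -m pendant '[-0.1,0,0,0,0,0,1,0,0,0,0,0,0,1]'
```

```text
time: 20.65
tool_pos: [533.9, 60.5, 31.8]
tcp_rot: [-3.142, 0.001, 3.082]
contact_force: [-0.2, -0.1, 0.2]
grip_width: 0.6
finger_force: 0.1
time: 20.85
tool_pos: [537.0, 60.3, 31.7]
tcp_rot: [-3.142, 0.0, 3.082]
contact_force: [-0.1, -0.1, -0.2]
grip_width: 0.5
finger_force: 0.2
```

```bash
python3 -m pendant '[-0.1,0,0,0,0,0,1,-0.1,0,0,0,0,0,1]'; python3 - <<'E'
from h import *
a=save("scene","s6.png")
cv2.imwrite("pics/s6c.png",cv2.resize(a[170:310,250:410,::-1],(640,560),interpolation=cv2.INTER_CUBIC))
E
```

```text
time: 21.05
tool_pos: [537.2, 60.3, 31.1]
tcp_rot: [-3.141, -0.012, 3.083]
contact_force: [-22.8, 1.4, 15.8]
grip_width: 0.4
finger_force: 11.4
```

View pics/s6c.png

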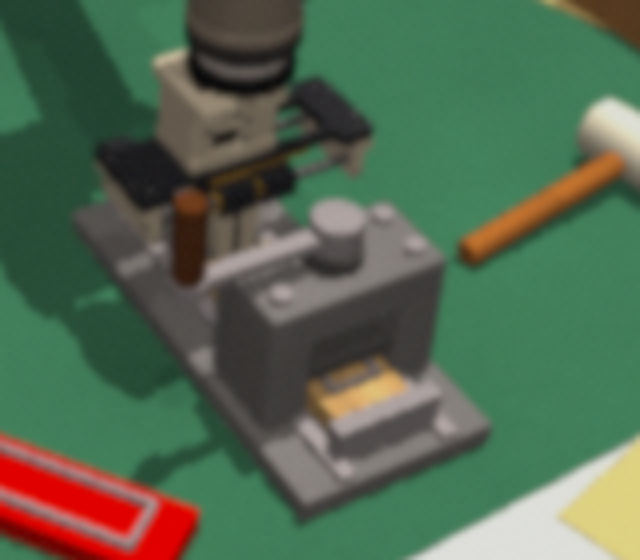

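The picture shows the board's far end resting against the back stop at (360, 390), and the push force rose to 23 N. I'll back off and go to the handle.

```bash
python3 -m pendant '[0.15,0,0,0,0,0,1,0.4,0,0,0,0,0,1,0.2,0,-0.3,0,0,0,1,0,0,-0.9,0,0,0,0.5,0,0,-0.9,0,0,0,-1,0,0,-0.9,0,0,0,-1,0,0,-0.9,0,0,0,-1,0,0,-0.9,0,0,0,-1,0,0,-0.9,0,0,0,-1,0,0,-0.9,0,0,0,-1,0,0,0,0,0,1,-1,0,0,0,0,0,1,-1]'; python3 -m pendant '[0,0,0,0,0,1,-1,0,0,0,0,0,1,-1,0,0,0,0,0,1,-1,0,0,0,0,0,1,-1,0,0,0,0,0,1,-1,0,0,0,0,0,1,-1,0,0,0,0,0,1,-1,0,0,0,0,0,1,-1,0,0,0,0,0,1,-1,0,0,0,0,0,1,-1]';python3 -m pendant '[0,0,0,0,0,1,-1,0,0,0,0,0,1,-1,0,0,0,0,0,1,-1,0,0,0,0,0,1,-1,0,0,0,0,0,1,-1,0,0,0,0,0,1,-1,0,0,0,0,0,1,-1,0,0,0,0,0,1,-1,0,0,0,0,0,1,-1,0,0,0,0,0,1,-1,0,0,0,0,0,0.5,-1,0,0,0,0,0,0,-1]'; python3 go.py 655.4 -57.8 230 1.511
```

```text
time: 22.3
tool_pos: [520.9, 61.3, 231.8]
tcp_rot: [3.141, 0.004, 2.94]
contact_force: [0.1, 0.1, 0.1]
grip_width: 67.8
finger_force: 0.0
time: 23.3
tool_pos: [520.4, 61.3, 230.6]
tcp_rot: [3.14, 0.001, 2.242]
contact_force: [-1.0, -0.7, 0.5]
grip_width: 91.8
finger_force: 0.0
time: 24.5
tool_pos: [520.4, 61.3, 230.5]
tcp_rot: [3.14, 0.0, 1.511]
contact_force: [-0.7, 1.2, 0.6]
grip_width: 91.6
finger_force: 0.0
pos [520.4  61.3 230.5] rpy [3.14  0.    1.511] t 24.5 F [-0.7  1.2  0.6] w 91.6
shift [-3.69  4.73  0.02] turn [0.02 0.   0.  ]
```

```bash
python3 -m pendant '[-0.74,0.95,0,0,0,0,-1,-0.74,0.95,0,0,0,0,-1,-0.74,0.95,0,0,0,0,-1,-0.74,0.94,0,0,0,0,-1,-0.73,0.94,0,0,0,0,-1,0,0,0,0,0,0,-1]'; python3 go.py 655.4 -57.8 160 1.511; python3 -m pendant '[0,0,0.6,0,0,0,-1,0,0,0.6,0,0,0,-1,0,0,0.6,0,0,0,-1,0,0,0.53,0,0,0,-1,0,0,0,0,0,0,0.35,0,0,0,0,0,0,0.35,0,0,0,0,0,0,0.35,0,0,0,0,0,0,0.35,0,0,0,0,0,0,0.35,0,0,0,0,0,0,0.35,0,0,0,0,0,0,0.35,0,0,0,0,0,0,0.35]'; python3 go.py 655.4 -57.8 160 1.511
```

```text
time: 25.1
tool_pos: [657.3, -61.0, 228.8]
tcp_rot: [3.141, 0.001, 1.509]
contact_force: [-0.8, -0.1, 0.3]
grip_width: 91.7
finger_force: 0.0
pos [657.3 -61.  228.8] rpy [3.141e+00 1.000e-03 1.509e+00] t 25.1 F [-0.8 -0.1  0.3] w 91.7
shift [ 0.1  -0.07  2.29] turn [ 0.01  0.02 -0.02]
time: 26.3
tool_pos: [655.2, -57.6, 159.8]
tcp_rot: [-3.142, 0.0, 1.511]
contact_force: [0.8, -0.5, 0.0]
grip_width: 32.9
finger_force: 0.0
pos [655.2 -57.6 159.8] rpy [-3.142  0.     1.511] t 26.3 F [ 0.8 -0.5  0. ] w 32.9
shift [-0.01  0.01 -0.01] turn [-0.    0.    0.01]
```

```bash
python3 -m pendant '[0,0,0,0,0,0,0.35,0.009,-0.256,0,0,0,1,0.35,0.009,-0.256,0,0,0,1,0.35,0.009,-0.256,0,0,0,1,0.35,0.009,-0.256,0,0,0,1,0.35,0.009,-0.256,0,0,0,1,0.35,0.009,-0.256,0,0,0,1,0.35,0.009,-0.256,0,0,0,1,0.35,0.009,-0.256,0,0,0,1,0.35,0.009,-0.256,0,0,0,1,0.35,0.009,-0.256,0,0,0,1,0.35,0.009,-0.256,0,0,0,1,0.35]'; python3 -m pendant '[0.009,-0.256,0,0,0,1,0.35,0.009,-0.256,0,0,0,1,0.35,0.009,-0.256,0,0,0,1,0.35,0.009,-0.256,0,0,0,1,0.35,0.009,-0.256,0,0,0,1,0.35,0.009,-0.256,0,0,0,1,0.35,0.009,-0.256,0,0,0,1,0.35,0.009,-0.256,0,0,0,1,0.35,0.009,-0.256,0,0,0,1,0.35,0.009,-0.256,0,0,0,1,0.35,0.009,-0.256,0,0,0,1,0.35,0,0,0,0,0,0,0.35]'; python3 go.py 552 55.5 160 -.09
```

```text
time: 27.5
tool_pos: [580.9, -22.3, 160.0]
tcp_rot: [3.14, -0.001, 0.74]
contact_force: [1.7, -1.4, -0.0]
grip_width: 29.7
finger_force: 0.8
time: 28.7
tool_pos: [551.8, 55.5, 159.9]
tcp_rot: [3.141, -0.0, -0.024]
contact_force: [-0.1, 0.1, 0.1]
grip_width: 29.7
finger_force: 0.0
pos [551.8  55.5 159.9] rpy [ 3.141 -0.    -0.024] t 28.7 F [-0.1  0.1  0.1] w 29.7
shift [ 0.01 -0.   -0.  ] turn [ 0.   -0.01  0.94]
```

```bash
python3 -m pendant '[0.009,-0.256,0,0,0,1,0.35,0,-0.05,0,0,0,0,0.35]';python3 -m pendant '[0,-0.05,0,0,0,0,0.35,0,-0.05,0,0,0,0,0.35]';python3 -m pendant '[0,-0.05,0,0,0,0,0.35,0,-0.05,0,0,0,0,0.35]';
```

```text
time: 28.9
tool_pos: [552.2, 64.0, 159.9]
tcp_rot: [3.141, 0.0, -0.093]
contact_force: [-0.8, -3.3, 1.5]
grip_width: 29.6
finger_force: 1.3
time: 29.1
tool_pos: [552.3, 66.3, 159.8]
tcp_rot: [3.14, 0.001, -0.093]
contact_force: [-3.1, -10.0, 2.0]
grip_width: 29.8
finger_force: 5.0
time: 29.3
tool_pos: [552.3, 66.4, 159.7]
tcp_rot: [3.135, 0.001, -0.093]
contact_force: [-3.9, -22.1, 2.0]
grip_width: 30.0
finger_force: 10.9
```

It's at the end stop (22 N with no more movement). I'll release, lift and look.

```bash
python3 -m pendant '[0,0.2,0,0,0,0,0.3,0,0.02,0,0,0,0,-1,0,0,0,0,0,0,-1,0,0,0,0,0,0,-1,0,0,0,0,0,0,-1,0,0,-0.6,0,0,0,-1,0,0,-1,0,0,0,-1,0,0,-1,0,0,0,-1,0,0,-1,0,0,0,-1,-0.5,0,-0.8,0,0,0,-1,-1,0,0,0,0,0,-1,-1,0,0,0,0,0,-1]';python3 -m pendant '[-1,0,0,0,0,0,-1,0,0,0,0,0,0,-1]'; python3 - <<'E'
from look import *
a=save("scene","s7.png")
p=(662,52,-.06);c,s=np.cos(p[2]),np.sin(p[2])
for A in(1.4,1.5,1.6):
    x,y=handle(A); q=(p[0]+c*x-s*y,p[1]+s*x+c*y); print(A,[proj("scene",q+(z,)) for z in(148,210)])
cv2.imwrite("pics/s7c.png",cv2.resize(a[170:310,250:410,::-1],(640,560),interpolation=cv2.INTER_CUBIC))
E
```

```text
time: 30.5
tool_pos: [477.1, 71.0, 292.3]
tcp_rot: [-3.141, -0.002, -0.094]
contact_force: [-1.0, -0.9, 0.0]
grip_width: 91.7
finger_force: 0.0
time: 30.7
tool_pos: [444.9, 74.2, 292.4]
tcp_rot: [-3.141, 0.0, -0.093]
contact_force: [1.0, -0.1, 0.3]
grip_width: 91.7
finger_force: 0.0
1.4 [array([305.926, 205.901]), array([307.014, 187.175])]
1.5 [array([309.076, 204.558]), array([310.27 , 185.873])]
1.6 [array([312.431, 203.427]), array([313.736, 184.778])]
```

View pics/s7c.png

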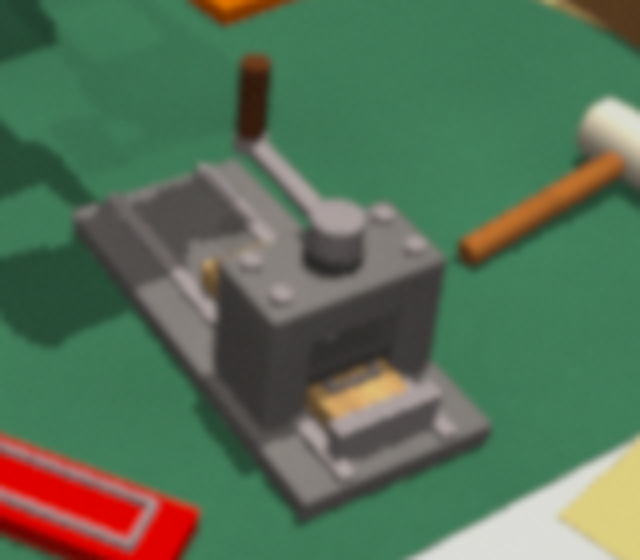

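The grip top at pixel (314, 185) matches a handle angle of 1.6, and the board sits against the stop. Nothing is touching the robot, so I'm handing in.

```bash
python3 -c "
from plant import close_job
print(close_job())"
```

```text
the job is handed in; nothing more can be done
None
```

The strap board is against the back stop, clamped under the pad with the handle fully closed (about 1.6 rad). I touched nothing else on the bench, and handed the job in at about 31 s of the 72 s allowed; no verdict was returned.

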